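# Close up the annealing kiln

## Task

Close up the small kiln for annealing with your fingertips: gently push the pulled-out hearth drawer, with the glass shell lying on it, fully home; then swing the latch arm down across the drawer front until it lies fully in its catch. Before, between or after these, push the vent plate on the roof fully shut by its upright tab. Do not touch the glass, and leave the bottle, pliers and tealight where they stand.

Things in the scene. Friction and masses are not known exactly. Their poses are not given: they have to be found in the camera images.
- kiln: Bench-top sheet-metal kiln, fixed: hood 220 mm deep (x), 286 mm wide (y), on legs, flat roof at 190 mm, grey control box on its left (+y) side out to y = +181 mm. Origin: centre of the underside at bench height; x points into the kiln (away from the drawer side), y to its left, z up. The hood's front plane is at x = -110 mm. Only the latch arm and the vent tab stand above the roof.
- drawer_front (a point): Clear place to push: point on the outer face of the drawer's upright front plate, 50 mm left (+y) of its middle, 150 mm above the bench. The plate faces the kiln's -x, is 12 mm thick, 230 mm wide, at heights 63 to 185 mm. A bar handle (100 mm, centred, 91 mm above the bench) stands 31 mm proud; the latch catch 23 mm proud at kiln y = -78 mm, heights 114 to 148 mm. Axes as the kiln's.
- hearth (a joint): How far the hearth drawer stands out, m: 0 shut (plate against the hood), 0.14 fully out. Slides along the kiln's x, to +x as it shuts. Behind its front plate a brick slab, top 85 mm above the bench, carries the glass. About 3 N of friction, no spring; stays where it is left.
- latch_arm (a joint): Angle of the latch arm, rad: 0 level across the drawer front in its catch (shut), 1.57 straight up (open). Turns about the kiln's x axis direction at the pivot, kiln (-133, -127, 140) mm, just right of the drawer plate; from upright its free end swings towards +y and down. Stiff: stays at any angle; about 1 to 2 N at the knob moves it.
- latch_knob (a point): Centre of the black round knob at the free end of the latch arm: a cylinder along the kiln's x, 18 mm across, 34 mm long, 100 mm from the pivot, at kiln x = -160 mm, 36 mm in front of the shut drawer's front plate. Push it on its outer (-y, later upper) side.
- vent_plate (a joint): How far the vent plate is open, m: 0 fully shut (covers the round hole in the roof), 0.055 fully open. It slides on the roof along the kiln's y, to -y as it shuts. About 1.2 N of friction.
- vent_tab (a point): Centre of the upright tab of the vent plate, 209 mm above the bench. The tab is 36 mm along the kiln's x, 5 mm thick along y, its top 221 mm above the bench, its foot on the plate at 195 mm; guide rails up to 197 mm high run along y on either side, 31 mm off its middle.
- amber_shell: Loose folded shell of amber glass on the hearth slab, 81 x 169 x 62 mm high, long side about along the kiln's y. Origin: centre of its underside.
- dropper_bottle: White squeeze bottle with a blue collar, 52 mm across, 135 mm tall, standing on the bench to the right of the drawer. Origin: centre of its underside.
- pliers: Pliers with dark grips, 45 x 175 x 13 mm, lying on the bench to the left of the drawer. Origin: centre of the underside, y along the length.
- tealight: Low yellow-green round glass tealight dish, 66 mm across, 39 mm high, on the bench to the right of the kiln. Origin: centre of its underside.

How it is judged:
On the way, in this order (a step that is already met when the one before it is completed fails the run):
1. the hearth drawer is fully home (value of joint hearth below 0.003 m), for 0.2 s.
2. the latch arm lies in its catch across the drawer front (value of joint latch_arm below 0.07 rad and value of joint hearth below 0.003 m), for 0.2 s.
At the end, for the whole second after the job is handed in: Drawer within 3 mm of shut, latch arm within 0.07 rad of level, vent plate within 4 mm of shut, the glass shell lying upright and still on the hearth slab inside the kiln (all of step 2 and value of joint vent_plate below 0.004 m and x of amber_shell in the frame of kiln between -0.06 and 0.05 m and z of amber_shell in the frame of kiln between 0.079 and 0.095 m and angle between amber_shell's own z axis and vertical below 0.35 rad and linear speed of amber_shell below 0.02 m/s); the robot touches nothing.
It fails at once if the drawer is slammed (faster than 0.3 m/s) (velocity of joint hearth below -0.3 m/s).
It fails at once if the latch arm is swung down while the drawer is still out (value of joint latch_arm below 0.7 rad and value of joint hearth above 0.015 m).
It fails at once if the robot touches the glass shell (contact force between any of the arm, the fingers and amber_shell above 1 N).
It fails at once if the glass shell is lifted or tipped (height (world z) of amber_shell above 0.105 m or angle between amber_shell's own z axis and vertical above 0.5 rad).
It fails at once if the bottle, the pliers or the tealight is moved, lifted or knocked over (distance of any of dropper_bottle, pliers, tealight from where it was at the start of the episode above 0.02 m or angle between dropper_bottle's own z axis and vertical above 0.3 rad).
It also fails if it takes over 54 s, if anything falls off the work surface, if the arm or the gripper's body presses on something with over 40 N, if the wrist force passes 120 N, or if a joint passes its speed limit or range.

## Robot

A 6-joint arm with a two-finger parallel gripper is mounted at the origin on a cart in front of the work surface, level with it; the furniture and walls round the work are solid. World frame = base frame: x ahead of the robot, y to its left, z up, the work surface at z = 0. Lengths are in m, angles in rad, forces in N, time in s.
With the tool pointing down it reaches from about 0.35 to 0.925 m from the base axis. Payload 6.4 kg.
Tool frame: the origin (TCP) lies midway between the tips of the shut fingers; the grasp point (between the pads) lies 19 mm behind it (arm.grip_point_offset is the distance from the TCP to the grasp point, in m); z points along the fingers, y is the line along which they close (so a half turn about z gives the same grasp; the last joint's range is limited). The gripper opens to 94 mm and grips with 3 to 60 N. Pads are 16 mm wide; open, the fingers measure 119 mm over their backs; the gripper's body (75 mm by 177 mm) begins 78 mm behind the grasp point.
Start: joints at [-1.522, 0.245, 1.558, -0, 1.339, -0.174], TCP at [0.144, -0.634, 0.18] pointing down, gripper open.
Joint ranges: [-3.13, 3.13], [-1.02, 2.26], [0.13, 2.54], [-0.95, 4.09], [0.21, 2.88], [-2.74, 2.74]. Speed limits (rad/s): [2.57, 2.57, 3.14, 3.14, 3.14, 3.14].

## Interface

Orientations are given as a unit quaternion [w, x, y, z].
In Python, from bench import arm gives the robot as it stands.
- The arm moves only by the tool carry_out, never from a script. Its argument "deltas" is a list of rows, each a list of 7 numbers: the turn, a rotation vector about the tool's x, y, z in degrees, then the shift along the tool's x, y, z in mm, then the opening in per cent of the stroke, from 0 (shut) to 100 (fully open). In form: [[ax, ay, az, x, y, z, gripper], ...]. A call has 1 to 10 rows; each row shifts and turns the commanded pose from where the row before left it, along the tool's axes as they then stand; what a row does not reach is not made up. A row lasts 1/12 s, in which the tool goes at most 41.7 mm and 7.16 degrees, less where a joint would pass 70% of its speed; a pose out of reach is approached as far as the arm can. A call is refused whole if a number of a shift passes 41.7 or a number of a turn 7.16, either way. A call with a gripper value outside its range is refused whole. The fingers move at their own pace and stop on an object; "grip_force" is the grip in N (left out, the last holds). Time passes only in rows, so rows that do not move let the fingers close. It gives the time, the measured TCP pose, the force, the opening and the grip force at its end, in the units of the state.
- arm.state(): the state, without advancing time (a new reading comes with each control period).
- arm.read_camera(name): name is "scene" or "top"; returns a dict with "img" (480x640x3 uint8, red, green, blue), "camera_matrix" (3x3 intrinsics, pixels), "pose" (4x4, takes a point from camera to world coordinates). Camera axes: x right, y down, z forward; pixel columns grow to the right and rows downward; lengths in m; the calibration is good to about 2 mm. A picture is of the moment at which its call begins. There is no depth.
- arm.sign_off(): hands the job in; it is judged then, once.
The state is a dict: "time_s": time; "joints": joint angles; "qd": joint speeds; "tau": joint torques, N m; "position": TCP position; "ee_rot": TCP orientation; "force": force on the tool from outside, world axes, zero at the start; "ft_torque": the same for the moment, N m; "finger_gap": finger opening in m; "gripper_force": force on a finger pad.
Only numpy, scipy, OpenCV 4.12 (cv2) and the standard library are available. Lean on these libraries where they do the work, as an engineer would, in place of code of your own. Each camera call takes 0.05 s, during which the arm holds its last target. There are 200 camera calls.

## Working session

There is one attempt and no reset: what is moved stays moved. The work goes in short steps, Python scripts to look and compute and a tool call to move; the robot and the scene stay as the last step left them, time stands still between calls to the robot, and variables do not carry over. Pictures are saved under pics/ and viewed, at most 10 in all, crops included, and the job is handed in when it is done.

Besides the shell and the picture viewer there is one more tool, called after "Request:" as name(argument=value, ...), one argument or row to a line, values as JSON. carry_out: Moves the arm, as the interface text tells. Its arguments: {"type":"object","properties":{"deltas":{"type":"array"},"grip_force":{"type":"number"}},"required":["deltas"]}

```bash
mkdir -p pics
python3 - <<'E'
from bench import arm
import cv2,numpy as np
for n in("scene","top"):
    c=arm.read_camera(n); cv2.imwrite(f"pics/{n}0.png",c["img"][:,:,::-1]); print(n,c["camera_matrix"].round(1).tolist(),c["pose"].round(4).tolist())
s=arm.state(); print(s["position"],s["ee_rot"],s["time_s"])
E
```

```text
scene [[569.5, 0.0, 324.3], [0.0, 569.5, 231.5], [0.0, 0.0, 1.0]] [[0.9827, -0.1378, 0.1237, 0.4149], [-0.1852, -0.7422, 0.6441, -0.827], [0.003, -0.6559, -0.7549, 1.0464], [0.0, 0.0, 0.0, 1.0]]
top [[547.1, 0.0, 322.6], [0.0, 547.1, 244.8], [0.0, 0.0, 1.0]] [[-0.2926, -0.7441, 0.6005, -0.1841], [-0.9562, 0.2214, -0.1916, 0.2065], [0.0097, -0.6303, -0.7763, 1.1415], [0.0, 0.0, 0.0, 1.0]]
[ 0.14358147 -0.63334891  0.17915969] [-8.63611382e-04  9.93800766e-01  1.11172345e-01  3.06820267e-05] 0.1
```

View pics/scene0.png

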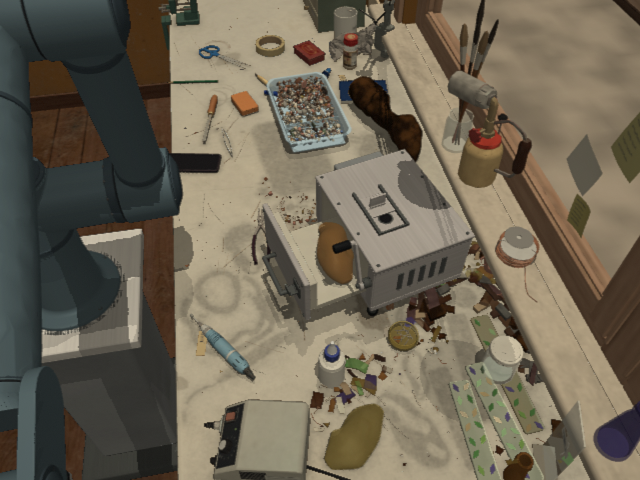

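View pics/top0.png

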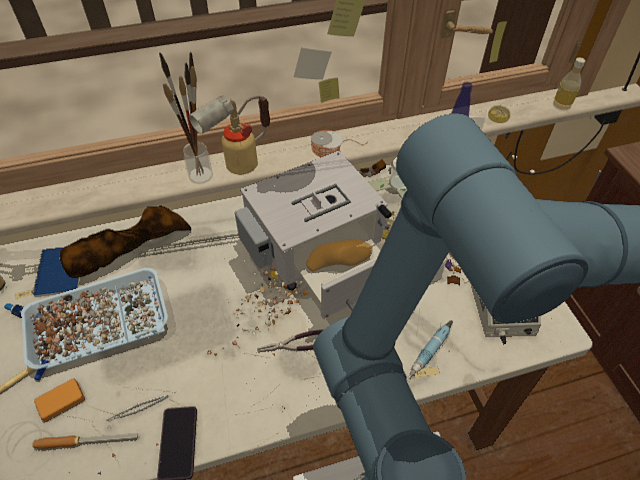

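The scene view shows the kiln roof with corners at about (317,183), (406,150), (470,237) and (371,303). The drawer is out at about (290,260), and the knob is at about (342,246). I'll enlarge both views to read the corners more closely.

Run:
```python
import cv2
a=cv2.imread("pics/scene0.png")[140:335,245:480]; cv2.imwrite("pics/sc.png",cv2.resize(a,None,fx=3,fy=3,interpolation=cv2.INTER_CUBIC))
a=cv2.imread("pics/top0.png")[145:325,225:410]; cv2.imwrite("pics/tc.png",cv2.resize(a,None,fx=3.2,fy=3.2,interpolation=cv2.INTER_CUBIC))
```

```text
(no output)
```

View pics/sc.png

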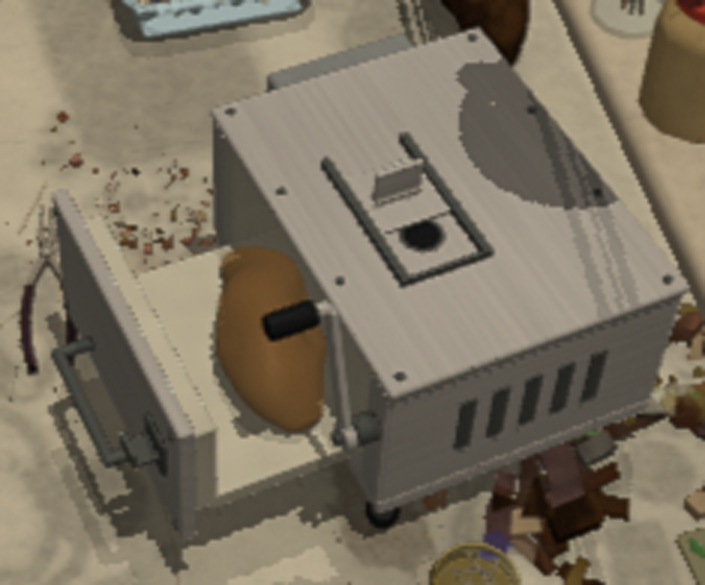

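View pics/tc.png

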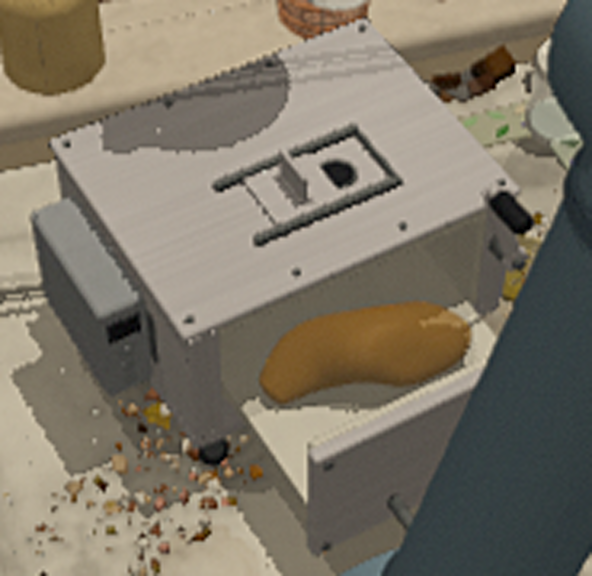

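The crops show the roof corners, the tab at scene crop (398,180), the plate's top edge from (55,193) to (185,437), and the knob. Next I fit the kiln pose and joint values.

```bash
cat > h.py <<'E'
import numpy as np
from scipy.spatial.transform import Rotation as R
C={"s":(np.array([[569.5,0,324.3],[0,569.5,231.5],[0,0,1]]),np.array([[0.9827,-0.1378,0.1237,0.4149],[-0.1852,-0.7422,0.6441,-0.827],[0.003,-0.6559,-0.7549,1.0464]])),
"t":(np.array([[547.1,0,322.6],[0,547.1,244.8],[0,0,1]]),np.array([[-0.2926,-0.7441,0.6005,-0.1841],[-0.9562,0.2214,-0.1916,0.2065],[0.0097,-0.6303,-0.7763,1.1415]]))}
def k2w(p,k):
    c,s=np.cos(k[2]),np.sin(k[2]); return np.array([k[0]+c*p[0]-s*p[1],k[1]+s*p[0]+c*p[1],p[2]])
def proj(c,P):
    K,T=C[c]; q=K@(T[:,:3].T@(P-T[:,3])); return q[:2]/q[2]
def onplane(c,uv,z):
    K,T=C[c]; d=T[:,:3]@np.linalg.solve(K,[*uv,1]); return T[:,3]+d*(z-T[2,3])/d[2]
def w2k(P,k):
    c,s=np.cos(k[2]),np.sin(k[2]); d=P-np.array([k[0],k[1],0]); return np.array([c*d[0]+s*d[1],-s*d[0]+c*d[1],d[2]])
sc=lambda u,v:np.array([u/3+245,v/3+140]); tc=lambda u,v:np.array([u/3.2+225,v/3.2+145])
E
python3 - <<'E'
from h import *
from scipy.optimize import least_squares
FL,BL,BR,FR=[(-.11,.143,.19),(.11,.143,.19),(.11,-.143,.19),(-.11,-.143,.19)]
o=[("s",sc(213,108),FL),("s",sc(480,30),BL),("s",sc(688,290),BR),("s",sc(393,395),FR),("t",tc(190,335),FL),("t",tc(52,145),BL),("t",tc(367,22),BR),("t",tc(518,185),FR)]
f=lambda k:np.concatenate([proj(c,k2w(p,k))-uv for c,uv,p in o])
r=least_squares(f,[.6,-.25,-.2],loss="soft_l1"); k=r.x; print("kiln",k,np.degrees(k[2])); print(f(k).reshape(-1,2).round(1).tolist())
for n,c,uv,z in [("plateL s","s",sc(55,193),.185),("plateR s","s",sc(185,437),.185),("plateL t","t",tc(313,462),.185),("tab top s","s",sc(398,165),.221),("tabtop t","t",tc(288,158),.221),("knob front s","s",sc(270,326),.24),("knob back s","s",sc(312,312),.24),("hole s","s",sc(422,235),.19),
 ("bottle s","s",(331,352),.135),("pliers grips s","s",sc(30,370),.006),("tealight","s",(403,335),.039)]:
    print(n,w2k(onplane(c,uv,z),k).round(3),onplane(c,uv,z).round(3))
E
```

```text
kiln [ 0.70519339 -0.05077523  0.23180104] 13.281221368096743
[[-0.7, 0.5], [-1.1, -0.4], [0.4, 0.3], [-0.2, 1.4], [-2.9, -0.2], [-1.6, -2.0], [-0.0, -2.2], [0.7, 0.1]]
plateL s [-0.241  0.114  0.185] [0.445 0.005 0.185]
plateR s [-0.238 -0.114  0.185] [ 0.499 -0.217  0.185]
plateL t [-0.245  0.116  0.185] [0.44  0.005 0.185]
tab top s [-0.028  0.012  0.221] [ 0.675 -0.046  0.221]
tabtop t [-0.025  0.009  0.221] [ 0.678 -0.048  0.221]
knob front s [-0.173 -0.095  0.24 ] [ 0.559 -0.183  0.24 ]
knob back s [-0.145 -0.096  0.24 ] [ 0.586 -0.177  0.24 ]
hole s [-0.028 -0.028  0.19 ] [ 0.685 -0.084  0.19 ]
bottle s [-0.242 -0.232  0.135] [ 0.523 -0.332  0.135]
pliers grips s [-0.277  0.112  0.006] [ 0.41  -0.006  0.006]
tealight [-0.07  -0.208  0.039] [ 0.685 -0.269  0.039]
```

Kiln pose is (0.705, -0.051) with a yaw of 13.3°. The drawer is about 118 mm out and the latch is at about 1.25 rad. The tool's x axis already lies nearly along the kiln's x, and tool y = -kiln y. I'll go to in front of the drawer with the fingers shut.

Request:
carry_out(
  deltas=[
    [0, 0, -0.5, 20, -24, 0, 0],
    [0, 0, 0, 20, -24, 0, 0],
    [0, 0, 0, 20, -24, 0, 0],
    [0, 0, 0, 20, -24, 0, 0],
    [0, 0, 0, 20, -24, 0, 0],
    [0, 0, 0, 20, -24, 0, 0],
    [0, 0, 0, 20, -24, 0, 0],
    [0, 0, 0, 20, -24, 0, 0],
    [0, 0, 0, 20, -24, 0, 0],
    [0, 0, 0, 20, -24, 0, 0],
  ],
  grip_force=20,
)

```text
time_s: 0.93
position: [0.2837, -0.3529, 0.1797]
ee_rot: [-0.0, 0.993, 0.115, -0.0]
force: [1.0, -0.2, -0.2]
finger_gap: 0.0307
gripper_force: 0.0
```

```bash
cat >> h.py <<'E'
K=np.array([.7052,-.0508,.2318])
def rep():
    from bench import arm
    s=arm.state(); q=s["ee_rot"]; e=R.from_quat([q[1],q[2],q[3],q[0]]).as_matrix()
    f=s["force"]; c,n=np.cos(K[2]),np.sin(K[2])
    print(round(s["time_s"],2),"kiln",(w2k(np.array(s["position"]),K)*1e3).round(1),"yaw",np.degrees(np.arctan2(e[1,0],e[0,0])).round(2),"Fk",[round(c*f[0]+n*f[1],1),round(c*f[1]-n*f[0],1),round(f[2],1)],"gap",round(s["finger_gap"],4))
E
python3 -c "from h import *;rep()"
```

```text
0.93 kiln [-479.6 -197.2  179.7] yaw 13.24 Fk [np.float64(0.9), np.float64(-0.4), np.float64(-0.2)] gap 0.0307
```

Target is kiln (-275, 50, 145), which leaves +205 in x, -247 in tool y and +35 in z.

Request:
carry_out(
  deltas=[
    [0, 0, 0, 20, -25, 3.5, 0],
    [0, 0, 0, 20, -25, 3.5, 0],
    [0, 0, 0, 20, -25, 3.5, 0],
    [0, 0, 0, 20, -25, 3.5, 0],
    [0, 0, 0, 20, -25, 3.5, 0],
    [0, 0, 0, 20, -25, 3.5, 0],
    [0, 0, 0, 20, -25, 3.5, 0],
    [0, 0, 0, 20, -25, 3.5, 0],
    [0, 0, 0, 20, -25, 3.5, 0],
    [0, 0, 0, 20, -22, 3.5, 0],
  ],
)

```text
time_s: 1.77
position: [0.4215, -0.0663, 0.1448]
ee_rot: [-0.0, 0.993, 0.116, -0.0]
force: [0.5, -0.1, -0.4]
finger_gap: 0.0004
gripper_force: 0.0
```

Run:
```python
from h import *;rep()
from bench import arm;import cv2
a=arm.read_camera("scene")["img"][140:340,180:480,::-1];cv2.imwrite("pics/s1.png",cv2.resize(a,None,fx=2.6,fy=2.6,interpolation=cv2.INTER_CUBIC))
```

```text
1.77 kiln [-279.7   50.   144.8] yaw 13.29 Fk [np.float64(0.4), np.float64(-0.2), np.float64(-0.4)] gap 0.0004
```

View pics/s1.png

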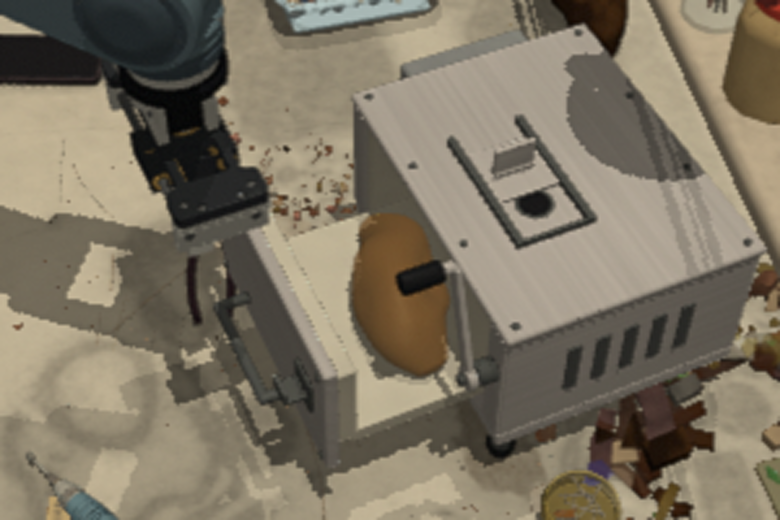

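The gripper stands just in front of the plate, left of the handle and clear of the glass. I'll push slowly.

Request:
carry_out(
  deltas=[
    [0, 0, 0, 8, 0, 0, 0],
    [0, 0, 0, 8, 0, 0, 0],
    [0, 0, 0, 6, 0, 0, 0],
    [0, 0, 0, 4, 0, 0, 0],
    [0, 0, 0, 4, 0, 0, 0],
    [0, 0, 0, 4, 0, 0, 0],
    [0, 0, 0, 5, 0, 0, 0],
    [0, 0, 0, 5, 0, 0, 0],
    [0, 0, 0, 6, 0, 0, 0],
    [0, 0, 0, 6, 0, 0, 0],
  ],
)

```text
time_s: 2.65
position: [0.4764, -0.0556, 0.1451]
ee_rot: [0.0, 0.993, 0.115, -0.0]
force: [-2.2, -3.2, 0.9]
finger_gap: 0.0006
gripper_force: 1.7
```

Request:
carry_out(
  deltas=[
    [0, 0, 0, 6, 0, 0, 0],
    [0, 0, 0, 6, 0, 0, 0],
    [0, 0, 0, 6, 0, 0, 0],
    [0, 0, 0, 6, 0, 0, 0],
    [0, 0, 0, 6, 0, 0, 0],
    [0, 0, 0, 6, 0, 0, 0],
    [0, 0, 0, 6, 0, 0, 0],
    [0, 0, 0, 6, 0, 0, 0],
    [0, 0, 0, 6, 0, 0, 0],
    [0, 0, 0, 6, 0, 0, 0],
  ],
)

```text
time_s: 3.48
position: [0.5348, -0.0414, 0.1451]
ee_rot: [-0.0, 0.993, 0.115, -0.0]
force: [-3.6, -2.6, 0.5]
finger_gap: 0.0007
gripper_force: 1.7
```

```bash
python3 -c "from h import *;rep()"
```

```text
3.48 kiln [-163.7   48.3  145.1] yaw 13.26 Fk [np.float64(-4.1), np.float64(-1.7), np.float64(0.5)] gap 0.0007
```

Request:
carry_out(
  deltas=[
    [0, 0, 0, 5, 0, 0, 0],
    [0, 0, 0, 5, 0, 0, 0],
    [0, 0, 0, 5, 0, 0, 0],
    [0, 0, 0, 4, 0, 0, 0],
    [0, 0, 0, 3, 0, 0, 0],
    [0, 0, 0, 3, 0, 0, 0],
    [0, 0, 0, 2, 0, 0, 0],
    [0, 0, 0, 1, 0, 0, 0],
    [0, 0, 0, 1, 0, 0, 0],
  ],
)

```text
time_s: 4.23
position: [0.5625, -0.0348, 0.1451]
ee_rot: [-0.0, 0.993, 0.116, -0.0]
force: [-3.6, -1.0, -0.1]
finger_gap: 0.0004
gripper_force: 1.6
```

Request:
carry_out(
  deltas=[
    [0, 0, 0, 1, 0, 0, 0],
    [0, 0, 0, 1, 0, 0, 0],
    [0, 0, 0, 1, 0, 0, 0],
    [0, 0, 0, 1, 0, 0, 0],
    [0, 0, 0, 0, 0, 0, 0],
  ],
)

```text
time_s: 4.65
position: [0.5666, -0.0338, 0.1451]
ee_rot: [-0.0, 0.993, 0.116, 0.0]
force: [-2.2, 1.1, -1.3]
finger_gap: 0.0004
gripper_force: 1.1
```

```bash
python3 -c "from h import *;rep()"
```

```text
4.65 kiln [-131.    48.3  145.1] yaw 13.27 Fk [np.float64(-1.9), np.float64(1.6), np.float64(-1.3)] gap 0.0004
```

Near the stop. I'll creep on until the force rises.

Request:
carry_out(
  deltas=[
    [0, 0, 0, 1, 0, 0, 0],
    [0, 0, 0, 1, 0, 0, 0],
    [0, 0, 0, 1, 0, 0, 0],
    [0, 0, 0, 0, 0, 0, 0],
  ],
)

```text
time_s: 4.98
position: [0.5665, -0.0338, 0.1451]
ee_rot: [0.0, 0.993, 0.116, -0.004]
force: [-14.6, -2.7, 7.1]
finger_gap: 0.0006
gripper_force: 7.1
```

Request:
carry_out(
  deltas=[
    [0, 0, 0, 1, 0, 0, 0],
    [0, 0, 0, 1, 0, 0, 0],
    [0, 0, 0, 0, 0, 0, 0],
  ],
)

```text
time_s: 5.23
position: [0.5664, -0.0338, 0.1452]
ee_rot: [0.0, 0.993, 0.116, -0.007]
force: [-21.1, -3.8, 11.8]
finger_gap: 0.0006
gripper_force: 11.1
```

Drawer is home against a firm stop. I'll back off, rise and move over to the vent tab's +y side.

Request:
carry_out(
  deltas=[
    [0, 0, 0, -12, 0, 0, 0],
    [0, 0, 0, -13, 0, 0, 0],
    [0, 0, 0, 0, 0, -35, 0],
    [0, 0, 0, 0, 0, -35, 0],
    [0, 0, 0, 0, 0, -30, 0],
    [0, 0, 0, 30, -2, 0, 0],
    [0, 0, 0, 30, 0, 0, 0],
    [0, 0, 0, 30, 0, 0, 0],
    [0, 0, 0, 34, 0, 0, 0],
    [0, 0, 0, 0, 0, 0, 0],
  ],
)

```text
time_s: 6.07
position: [0.6715, -0.0073, 0.2434]
ee_rot: [-0.0, 0.993, 0.116, 0.001]
force: [-0.2, -0.3, -0.3]
finger_gap: 0.0003
gripper_force: 0.0
```

Run:
```python
from h import *;rep()
from bench import arm;import cv2
a=arm.read_camera("scene")["img"][110:340,210:480,::-1];cv2.imwrite("pics/s2.png",cv2.resize(a,None,fx=2.6,fy=2.6,interpolation=cv2.INTER_CUBIC))
```

```text
6.07 kiln [-22.8  50.1 243.4] yaw 13.33 Fk [np.float64(-0.3), np.float64(-0.2), np.float64(-0.3)] gap 0.0003
```

View pics/s2.png

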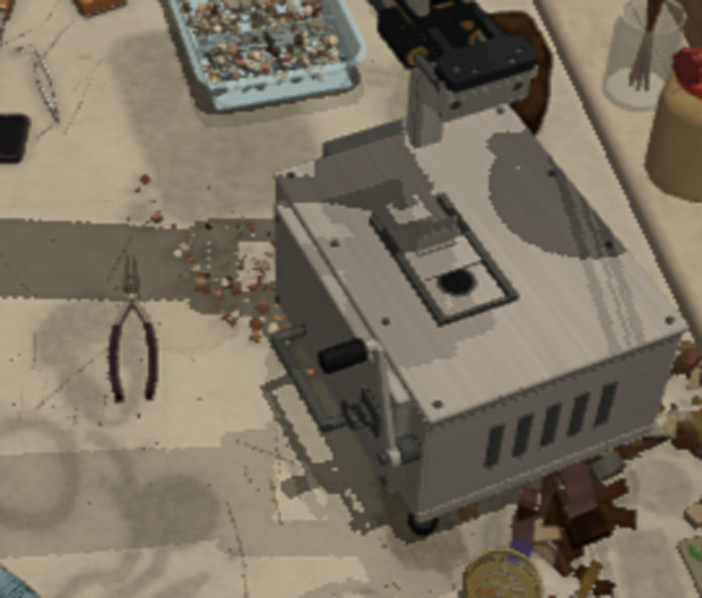

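The drawer is home and the latch is still up. The fingers are behind the tab, clear of it. I'll lower and push toward -y.

Request:
carry_out(
  deltas=[
    [0, 0, 0, -4, 0, 12, 0],
    [0, 0, 0, 0, 0, 12, 0],
    [0, 0, 0, 0, 0, 12, 0],
    [0, 0, 0, 0, 6, 0, 0],
    [0, 0, 0, 0, 6, 0, 0],
    [0, 0, 0, 0, 6, 0, 0],
    [0, 0, 0, 0, 6, 0, 0],
    [0, 0, 0, 0, 5, 0, 0],
    [0, 0, 0, 0, 5, 0, 0],
    [0, 0, 0, 0, 0, 0, 0],
  ],
)

```text
time_s: 6.95
position: [0.6716, -0.0435, 0.2095]
ee_rot: [0.0, 0.993, 0.115, 0.0]
force: [-0.2, 0.0, -0.5]
finger_gap: 0.0003
gripper_force: 0.0
```

Request:
carry_out(
  deltas=[
    [0, 0, 0, 0, 5, 0, 0],
    [0, 0, 0, 0, 5, 0, 0],
    [0, 0, 0, 0, 4, 0, 0],
    [0, 0, 0, 0, 0, 0, 0],
  ],
)

```text
time_s: 7.28
position: [0.6745, -0.0567, 0.2091]
ee_rot: [0.0, 0.993, 0.115, -0.0]
force: [-0.2, -0.9, 0.1]
finger_gap: 0.0002
gripper_force: 0.0
```

```bash
python3 -c "from h import *;rep()"
```

```text
7.28 kiln [-31.2   1.3 209.1] yaw 13.23 Fk [np.float64(-0.4), np.float64(-0.8), np.float64(0.1)] gap 0.0002
```

Request:
carry_out(
  deltas=[
    [0, 0, 0, 2, 4, 0, 0],
    [0, 0, 0, 2, 4, 0, 0],
    [0, 0, 0, 0, 4, 0, 0],
    [0, 0, 0, 0, 4, 0, 0],
    [0, 0, 0, 0, 0, 0, 0],
  ],
)

```text
time_s: 7.7
position: [0.6821, -0.0714, 0.2091]
ee_rot: [0.0, 0.993, 0.115, -0.0]
force: [-0.5, 0.2, 0.3]
finger_gap: 0.0005
gripper_force: 0.0
```

Request:
carry_out(
  deltas=[
    [0, 0, 0, 0, 4, 0, 0],
    [0, 0, 0, 0, 4, 0, 0],
    [0, 0, 0, 0, 2, 0, 0],
    [0, 0, 0, 0, 0, 0, 0],
  ],
)

```text
time_s: 8.03
position: [0.6843, -0.0808, 0.2092]
ee_rot: [0.0, 0.993, 0.115, 0.0]
force: [-0.2, 0.1, 0.5]
finger_gap: 0.0003
gripper_force: 0.0
```

Run:
```python
from h import *;rep()
from bench import arm;import cv2
a=arm.read_camera("scene")["img"][110:340,210:480,::-1];cv2.imwrite("pics/s3.png",cv2.resize(a,None,fx=2.6,fy=2.6,interpolation=cv2.INTER_CUBIC))
```

```text
8.03 kiln [-27.3 -24.4 209.2] yaw 13.24 Fk [np.float64(-0.2), np.float64(0.1), np.float64(0.5)] gap 0.0003
```

View pics/s3.png

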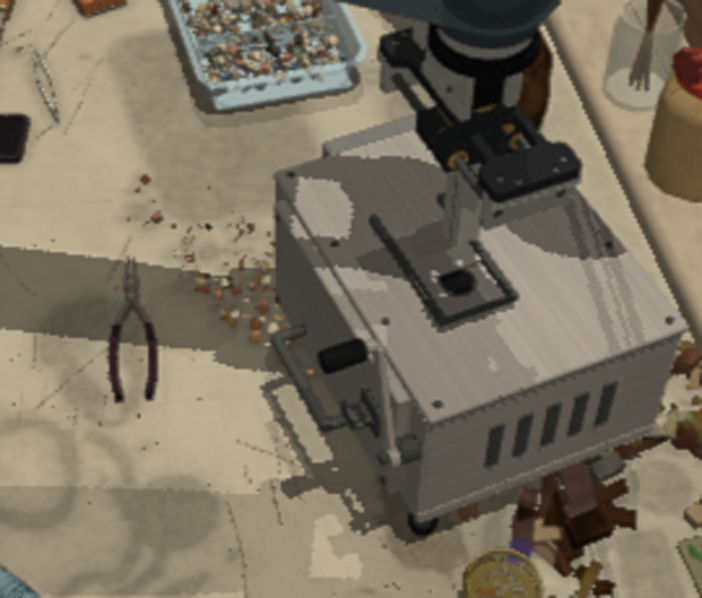

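The fingers now sit at the rails, at about (460,240), with the hole at (457,282). I can't see the tab, so I'll check from the other camera.

Run:
```python
from h import *
from bench import arm;import cv2
P=np.array(arm.state()["position"]);print("TCP in s3 crop",(proj("s",P)-[210,110])*2.6,"tab centre shut? y for tcp")
a=arm.read_camera("top")["img"][120:280,230:410,::-1];cv2.imwrite("pics/t3.png",cv2.resize(a,None,fx=3.4,fy=3.4,interpolation=cv2.INTER_CUBIC))
print("TCP in t3",(proj("t",P)-[230,120])*3.4)
for y in(.055,.03,.012,-.01,-.03):
  print(y,[((proj("s",k2w((-.027+d,y,.221),K))-[210,110])*2.6).round(0).tolist() for d in(-.018,.018)],[((proj("t",k2w((-.027+d,y,.221),K))-[230,120])*3.4).round(0).tolist() for d in(-.018,.018)])
```

```text
TCP in s3 crop [457.28989703 261.67589288] tab centre shut? y for tcp
TCP in t3 [331.11553318 249.72654446]
0.055 [[392.0, 192.0], [432.0, 179.0]] [[244.0, 296.0], [218.0, 262.0]]
0.03 [[406.0, 212.0], [447.0, 199.0]] [[276.0, 282.0], [250.0, 249.0]]
0.012 [[417.0, 227.0], [457.0, 214.0]] [[299.0, 273.0], [273.0, 240.0]]
-0.01 [[430.0, 246.0], [471.0, 232.0]] [[327.0, 261.0], [301.0, 229.0]]
-0.03 [[442.0, 263.0], [483.0, 249.0]] [[352.0, 251.0], [325.0, 219.0]]
```

View pics/t3.png

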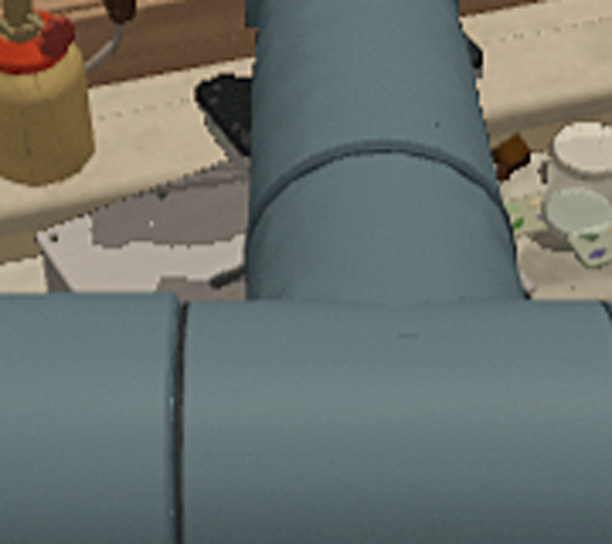

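The top view is blocked by the arm. One strongly enlarged crop of the saved scene view should settle it.

Run:
```python
import cv2,numpy as np
from bench import arm
b=cv2.imread("pics/scene0.png");a=arm.read_camera("scene")["img"][:,:,::-1]
f=lambda i:cv2.convertScaleAbs(cv2.resize(i[175:250,345:412],None,fx=5.9,fy=5.9,interpolation=cv2.INTER_CUBIC),alpha=1.3)
cv2.imwrite("pics/cmp.png",np.hstack([f(b),f(a)]))
```

```text
(no output)
```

View pics/cmp.png

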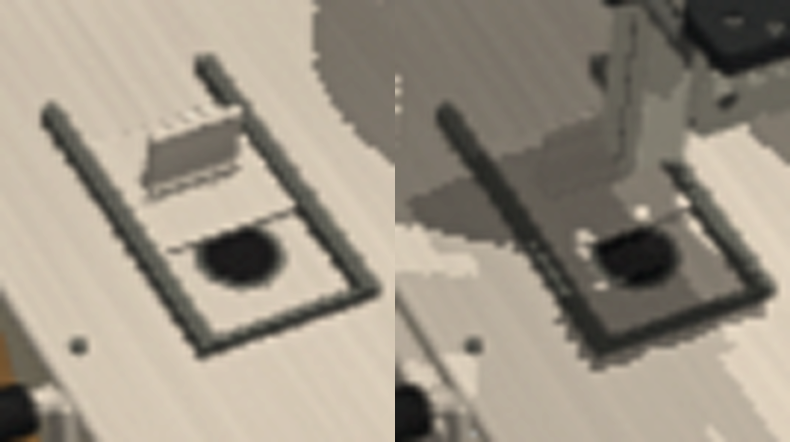

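The plate looks unmoved, but the fingers' shadow and the fingers themselves hide the tab. I'll rise and move away in front of the kiln so both cameras have a clear view.

Request:
carry_out(
  deltas=[
    [0, 0, 0, 0, -6, 0, 0],
    [0, 0, 0, 0, 0, -35, 0],
    [0, 0, 0, 0, 0, -35, 0],
    [0, 0, 0, -35, 0, 0, 0],
    [0, 0, 0, -35, 0, 0, 0],
    [0, 0, 0, -35, 0, 0, 0],
    [0, 0, 0, -35, 0, 0, 0],
    [0, 0, 0, -35, 0, 0, 0],
    [0, 0, 0, -35, 0, 0, 0],
    [0, 0, 0, -20, 0, 0, 0],
  ],
)

```text
time_s: 9.02
position: [0.4565, -0.1269, 0.2791]
ee_rot: [0.0, 0.993, 0.115, -0.0]
force: [-0.1, 0.5, 0.4]
finger_gap: 0.0003
gripper_force: 0.0
```

Run:
```python
import cv2,numpy as np
from h import *;rep()
from bench import arm
b=cv2.imread("pics/scene0.png");a=arm.read_camera("scene")["img"][:,:,::-1];t=arm.read_camera("top")["img"][:,:,::-1]
cv2.imwrite("pics/s4full.png",a);cv2.imwrite("pics/t4full.png",t)
f=lambda i:cv2.resize(i,(395,440),interpolation=cv2.INTER_CUBIC)
cv2.imwrite("pics/cmp2.png",np.hstack([f(a[175:250,345:412]),f(t[165:240,285:352])]))
```

```text
9.02 kiln [-259.5  -17.   279.1] yaw 13.25 Fk [np.float64(-0.0), np.float64(0.5), np.float64(0.4)] gap 0.0003
```

View pics/cmp2.png

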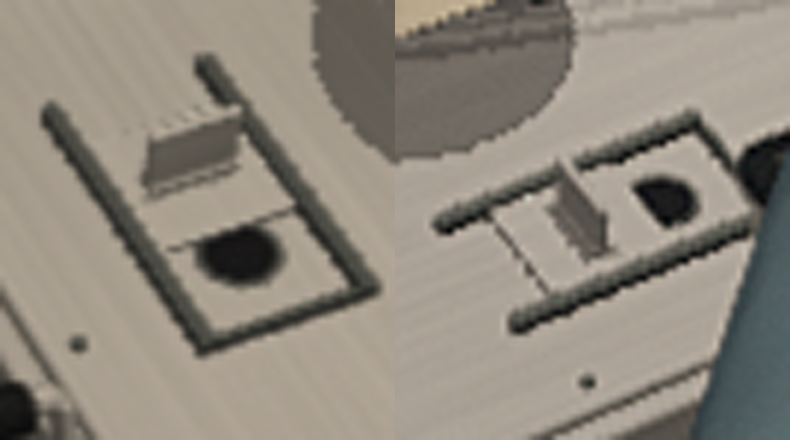

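Both cameras show the plate and tab exactly where they were at the start, with the tab at about kiln (-27, 11). So the fingers passed over it without touching. The real tips must end higher than I assumed, so I'll find the true tip height by touching the bare roof.

Request:
carry_out(
  deltas=[
    [0, 0, 0, 30, -10, 0, 0],
    [0, 0, 0, 30, -10, 0, 0],
    [0, 0, 0, 30, -10, 0, 0],
    [0, 0, 0, 30, -10, 0, 0],
    [0, 0, 0, 30, -10, 0, 0],
    [0, 0, 0, 30, -10, 0, 0],
    [0, 0, 0, 30, -10, 0, 0],
    [0, 0, 0, 22, -10, 0, 0],
    [0, 0, 0, 0, 0, 30, 0],
    [0, 0, 0, 0, 0, 30, 0],
  ],
)

```text
time_s: 9.95
position: [0.6695, 0.0059, 0.22]
ee_rot: [0.001, 0.993, 0.117, 0.002]
force: [0.7, 0.5, 0.0]
finger_gap: 0.0001
gripper_force: 0.0
```

Request:
carry_out(
  deltas=[
    [0, 0, 0, 0, 0, 8, 0],
    [0, 0, 0, 0, 0, 6, 0],
    [0, 0, 0, 0, 0, 0, 0],
  ],
)

```text
time_s: 10.2
position: [0.6662, 0.0043, 0.2042]
ee_rot: [-0.0, 0.993, 0.116, -0.001]
force: [-0.1, -0.2, -0.2]
finger_gap: 0.0003
gripper_force: 0.0
```

```bash
python3 -c "from h import *;rep()"
```

```text
10.2 kiln [-25.3  62.6 204.2] yaw 13.28 Fk [np.float64(-0.2), np.float64(-0.2), np.float64(-0.2)] gap 0.0003
```

Request:
carry_out(
  deltas=[
    [0, 0, 0, 0, 0, 2, 0],
    [0, 0, 0, 0, 0, 2, 0],
    [0, 0, 0, 0, 0, 2, 0],
    [0, 0, 0, 0, 0, 0, 0],
  ],
)

```text
time_s: 10.53
position: [0.6667, 0.0037, 0.1999]
ee_rot: [0.0, 0.993, 0.115, 0.001]
force: [-0.5, 0.3, -0.5]
finger_gap: 0.0003
gripper_force: 0.0
```

Request:
carry_out(
  deltas=[
    [0, 0, 0, 0, 0, 2, 0],
    [0, 0, 0, 0, 0, 2, 0],
    [0, 0, 0, 0, 0, 2, 0],
    [0, 0, 0, 0, 0, 0, 0],
  ],
)

```text
time_s: 10.87
position: [0.6661, 0.0039, 0.1925]
ee_rot: [-0.0, 0.993, 0.115, -0.0]
force: [0.5, 0.3, 0.3]
finger_gap: 0.0002
gripper_force: 0.0
```

Request:
carry_out(
  deltas=[
    [0, 0, 0, 0, 0, 1.5, 0],
    [0, 0, 0, 0, 0, 1.5, 0],
    [0, 0, 0, 0, 0, 0, 0],
  ],
)

```text
time_s: 11.12
position: [0.6662, 0.0039, 0.1897]
ee_rot: [-0.0, 0.993, 0.116, -0.0]
force: [-1.3, -0.5, -0.1]
finger_gap: 0.0007
gripper_force: 0.0
```

Request:
carry_out(
  deltas=[
    [0, 0, 0, 0, 0, 1.5, 0],
    [0, 0, 0, 0, 0, 1.5, 0],
    [0, 0, 0, 0, 0, 0, 0],
  ],
)

```text
time_s: 11.37
position: [0.6662, 0.0039, 0.1867]
ee_rot: [-0.0, 0.993, 0.115, -0.0]
force: [-0.1, 0.0, -0.7]
finger_gap: 0.0006
gripper_force: 0.0
```

Request:
carry_out(
  deltas=[
    [0, 0, 0, 0, 0, 2, 0],
    [0, 0, 0, 0, 0, 2, 0],
    [0, 0, 0, 0, 0, 0, 0],
  ],
)

```text
time_s: 11.62
position: [0.6661, 0.0039, 0.1825]
ee_rot: [-0.0, 0.993, 0.115, -0.0]
force: [0.2, -0.1, -0.8]
finger_gap: 0.0008
gripper_force: 0.0
```

Request:
carry_out(
  deltas=[
    [0, 0, 0, 0, 0, 2, 0],
    [0, 0, 0, 0, 0, 2, 0],
    [0, 0, 0, 0, 0, 0, 0],
  ],
)

```text
time_s: 11.87
position: [0.6661, 0.0039, 0.1785]
ee_rot: [-0.0, 0.993, 0.116, -0.0]
force: [-0.3, -0.2, -0.8]
finger_gap: 0.0004
gripper_force: 0.0
```

```bash
python3 -c "from h import *;rep()"
```

```text
11.87 kiln [-25.5  62.2 178.5] yaw 13.27 Fk [np.float64(-0.3), np.float64(-0.1), np.float64(-0.8)] gap 0.0004
```

Request:
carry_out(
  deltas=[
    [0, 0, 0, 0, 0, 1.5, 0],
    [0, 0, 0, 0, 0, 1.5, 0],
    [0, 0, 0, 0, 0, 0, 0],
  ],
)

```text
time_s: 12.12
position: [0.6662, 0.0039, 0.1757]
ee_rot: [-0.0, 0.993, 0.115, -0.0]
force: [-0.2, 0.4, 0.6]
finger_gap: 0.0008
gripper_force: 0.0
```

Request:
carry_out(
  deltas=[
    [0, 0, 0, 0, 0, 1.5, 0],
    [0, 0, 0, 0, 0, 1.5, 0],
    [0, 0, 0, 0, 0, 0, 0],
  ],
)

```text
time_s: 12.37
position: [0.6662, 0.0039, 0.1727]
ee_rot: [-0.0, 0.993, 0.116, -0.0]
force: [0.2, -0.4, 0.5]
finger_gap: 0.0002
gripper_force: 0.0
```

```bash
python3 -c "from h import *;rep()"
```

```text
12.37 kiln [-25.4  62.2 172.7] yaw 13.27 Fk [np.float64(0.1), np.float64(-0.5), np.float64(0.5)] gap 0.0002
```

Run:
```python
from h import *;import cv2
from bench import arm
P=np.array(arm.state()["position"])
a=cv2.cvtColor(arm.read_camera("scene")["img"],cv2.COLOR_RGB2GRAY);b=cv2.imread("pics/scene0.png",0)
cv2.imwrite("pics/s5.png",a)
u,v=proj("s",P);print(u,v,[ (z,proj("s",P+[0,0,z]).round(1).tolist()) for z in(.0,.015,.02,.03,.05)])
u,v=int(u),int(v)
print("cols",list(range(u-14,u+15,2)))
for r in range(v-36,v+10): print(r,a[r,u-14:u+15:2].tolist(),"|",b[r,u-14:u+15:7].tolist())
```

```text
366.33388080610587 195.1252263650642 [(0.0, [366.3, 195.1]), (0.015, [366.7, 190.2]), (0.02, [366.9, 188.5]), (0.03, [367.2, 185.1]), (0.05, [367.7, 178.2])]
cols [352, 354, 356, 358, 360, 362, 364, 366, 368, 370, 372, 374, 376, 378, 380]
159 [111, 73, 68, 42, 25, 65, 45, 65, 52, 70, 33, 32, 33, 31, 32] | [127, 116, 116, 149, 148]
160 [72, 68, 70, 65, 22, 31, 43, 60, 66, 59, 31, 32, 31, 31, 32] | [117, 117, 119, 152, 148]
161 [70, 70, 71, 70, 41, 62, 72, 53, 63, 38, 29, 32, 30, 29, 31] | [117, 115, 158, 151, 149]
162 [70, 70, 70, 72, 74, 74, 77, 45, 64, 33, 26, 32, 31, 52, 30] | [117, 118, 154, 151, 150]
163 [69, 71, 73, 86, 89, 75, 74, 50, 59, 38, 22, 32, 34, 63, 32] | [115, 154, 150, 150, 149]
164 [72, 80, 92, 90, 91, 74, 76, 69, 50, 41, 15, 31, 30, 36, 32] | [117, 153, 148, 151, 150]
165 [91, 90, 92, 91, 90, 74, 65, 75, 51, 54, 14, 26, 30, 32, 33] | [152, 151, 149, 151, 149]
166 [93, 92, 91, 91, 90, 74, 66, 75, 70, 36, 23, 18, 32, 33, 32] | [155, 150, 149, 151, 148]
167 [92, 92, 90, 91, 88, 74, 76, 75, 75, 36, 52, 19, 24, 32, 26] | [154, 150, 148, 151, 149]
168 [92, 92, 90, 91, 89
[... 2756 characters left out ...]
6, 69, 72, 69, 68, 68] | [133, 147, 140, 153, 81]
198 [130, 50, 62, 62, 69, 71, 78, 70, 69, 68, 71, 68, 69, 69, 70] | [145, 146, 150, 106, 84]
199 [131, 67, 56, 42, 68, 71, 70, 69, 70, 67, 69, 70, 70, 69, 68] | [149, 120, 152, 84, 82]
200 [131, 119, 43, 35, 55, 71, 71, 70, 71, 68, 70, 70, 70, 68, 67] | [150, 85, 152, 87, 81]
201 [131, 130, 50, 31, 42, 70, 72, 70, 70, 69, 70, 69, 67, 67, 67] | [150, 72, 152, 85, 78]
202 [131, 131, 68, 29, 35, 70, 72, 71, 70, 70, 68, 68, 67, 65, 67] | [150, 69, 153, 83, 80]
203 [131, 132, 117, 31, 31, 56, 71, 71, 70, 68, 68, 68, 66, 72, 81] | [151, 65, 155, 82, 104]
204 [130, 131, 132, 51, 32, 42, 71, 72, 70, 66, 67, 66, 75, 114, 119] | [150, 48, 156, 79, 118]
```

The image shows the finger ending about 8 rows above the projected TCP, so the real tips are roughly 20-25 mm higher than the reported TCP. I'll keep feeling downward for the exact offset.

Request:
carry_out(
  deltas=[
    [0, 0, 0, 0, 0, 1.5, 0],
    [0, 0, 0, 0, 0, 1.5, 0],
    [0, 0, 0, 0, 0, 0, 0],
  ],
)

```text
time_s: 12.67
position: [0.6662, 0.0039, 0.1697]
ee_rot: [-0.0, 0.993, 0.115, -0.0]
force: [0.6, 0.2, 0.2]
finger_gap: 0.0
gripper_force: 0.0
```

Request:
carry_out(
  deltas=[
    [0, 0, 0, 0, 0, 1.5, 0],
    [0, 0, 0, 0, 0, 1.5, 0],
    [0, 0, 0, 0, 0, 0, 0],
  ],
)

```text
time_s: 12.92
position: [0.6662, 0.0039, 0.1667]
ee_rot: [-0.0, 0.993, 0.115, -0.0]
force: [0.2, 0.0, -0.1]
finger_gap: 0.0005
gripper_force: 0.0
```

Request:
carry_out(
  deltas=[
    [0, 0, 0, 0, 0, 1.5, 0],
    [0, 0, 0, 0, 0, 1.5, 0],
    [0, 0, 0, 0, 0, 0, 0],
  ],
)

```text
time_s: 13.17
position: [0.6666, 0.0038, 0.165]
ee_rot: [0.0, 0.993, 0.116, 0.0]
force: [-1.9, 0.3, 3.7]
finger_gap: 0.0006
gripper_force: 1.9
```

Roof contact at a reported z of 0.165, against the true 0.190. The tips are therefore 25 mm above the reported TCP. I'll set the tips at 0.205 and push the tab.

Request:
carry_out(
  deltas=[
    [0, 0, 0, -2, 0, -8, 0],
    [0, 0, 0, 0, 0, -8, 0],
    [0, 0, 0, 0, 7, 0, 0],
    [0, 0, 0, 0, 7, 0, 0],
    [0, 0, 0, 0, 7, 0, 0],
    [0, 0, 0, 0, 5, 0, 0],
    [0, 0, 0, 0, 5, 0, 0],
    [0, 0, 0, 0, 5, 0, 0],
    [0, 0, 0, 0, 5, 0, 0],
    [0, 0, 0, 0, 5, 0, 0],
  ],
)

```text
time_s: 14.0
position: [0.6749, -0.0415, 0.1797]
ee_rot: [-0.0, 0.993, 0.116, -0.0]
force: [-0.1, 1.4, -1.5]
finger_gap: 0.0007
gripper_force: 0.7
```

Request:
carry_out(
  deltas=[
    [0, 0, 0, 0, 4, 0, 0],
    [0, 0, 0, 0, 4, 0, 0],
    [0, 0, 0, 0, 4, 0, 0],
    [0, 0, 0, 0, 4, 0, 0],
    [0, 0, 0, 0, 0, 0, 0],
  ],
)

```text
time_s: 14.42
position: [0.6789, -0.0578, 0.1801]
ee_rot: [0.0, 0.993, 0.115, 0.0]
force: [0.4, -0.4, 0.6]
finger_gap: 0.0006
gripper_force: 0.0
```

```bash
python3 -c "from h import *;rep()"
```

```text
14.42 kiln [-27.2  -0.8 180.1] yaw 13.23 Fk [np.float64(0.3), np.float64(-0.5), np.float64(0.6)] gap 0.0006
```

Contact showed this time. I'll creep on to the stop.

Request:
carry_out(
  deltas=[
    [0, 0, 0, 0, 3, 0, 0],
    [0, 0, 0, 0, 3, 0, 0],
    [0, 0, 0, 0, 3, 0, 0],
    [0, 0, 0, 0, 0, 0, 0],
  ],
)

```text
time_s: 14.75
position: [0.681, -0.0663, 0.1803]
ee_rot: [0.0, 0.993, 0.115, 0.0]
force: [0.2, 0.4, 0.4]
finger_gap: 0.0008
gripper_force: 0.0
```

Request:
carry_out(
  deltas=[
    [0, 0, 0, 0, 3, 0, 0],
    [0, 0, 0, 0, 3, 0, 0],
    [0, 0, 0, 0, 3, 0, 0],
    [0, 0, 0, 0, 0, 0, 0],
  ],
)

```text
time_s: 15.08
position: [0.6818, -0.0697, 0.1804]
ee_rot: [-0.005, 0.993, 0.116, -0.001]
force: [-5.8, 14.1, 5.3]
finger_gap: 0.0005
gripper_force: 7.6
```

Request:
carry_out(
  deltas=[
    [0, 0, 0, 0, 2, 0, 0],
    [0, 0, 0, 0, 2, 0, 0],
    [0, 0, 0, 0, 2, 0, 0],
    [0, 0, 0, 0, 0, 0, 0],
  ],
)

```text
time_s: 15.42
position: [0.6818, -0.0697, 0.1805]
ee_rot: [-0.01, 0.993, 0.117, -0.003]
force: [-10.1, 27.9, 8.7]
finger_gap: 0.0
gripper_force: 15.2
```

```bash
python3 -c "from h import *;rep()"
```

```text
15.42 kiln [-27.1 -13.  180.5] yaw 13.46 Fk [np.float64(-3.4), np.float64(29.5), np.float64(8.7)] gap 0.0
```

The vent stop is firm; the tab travelled about 39 mm and now sits over the hole centre. Next I'll withdraw and go to the outer side of the knob.

Request:
carry_out(
  deltas=[
    [0, 0, 0, 0, -15, 0, 0],
    [0, 0, 0, 0, -12, 0, 0],
    [0, 0, 0, 0, 0, -35, 0],
    [0, 0, 0, 0, 0, -35, 0],
    [0, 0, 0, 0, 0, -30, 0],
    [0, 0, 0, -27, 28, 0, 0],
    [0, 0, 0, -27, 28, 0, 0],
    [0, 0, 0, -27, 28, 0, 0],
    [0, 0, 0, -26, 28, 0, 0],
    [0, 0, 0, -26, 28, 0, 0],
  ],
)

```text
time_s: 16.25
position: [0.5796, -0.2227, 0.2805]
ee_rot: [0.001, 0.993, 0.115, 0.0]
force: [0.2, -0.1, -0.1]
finger_gap: 0.0003
gripper_force: 0.0
```

Run:
```python
from h import *;import cv2;rep()
from bench import arm
s0=cv2.imread("pics/scene0.png",0);a=cv2.cvtColor(arm.read_camera("scene")["img"],cv2.COLOR_RGB2GRAY);t=cv2.cvtColor(arm.read_camera("top")["img"],cv2.COLOR_RGB2GRAY)
h=tc(422-80,172);t0=cv2.imread("pics/top0.png",0)
u,v=sc(422,235).astype(int);print("hole scene before/now",s0[v-2:v+3,u-2:u+3].mean(),a[v-2:v+3,u-2:u+3].mean())
u,v=h.astype(int);print("hole top",t0[v-2:v+3,u-2:u+3].mean(),t[v-2:v+3,u-2:u+3].mean())
# latch knob candidates: predicted knob front end centre per angle, darkness
for al in np.arange(.9,1.6,.08):
    p=[(-.177,-.127+.1*np.cos(al),.14+.1*np.sin(al)),(-.16,-.127+.1*np.cos(al),.14+.1*np.sin(al))]
    o=[]
    for q in p:
        u,v=proj("s",k2w(q,K));o.append(cv2.getRectSubPix(cv2.imread("pics/s4full.png",0),(5,5),(u,v)).mean().round())
    print(al.round(2),o)
```

```text
16.25 kiln [-161.8 -138.5  280.5] yaw 13.26 Fk [np.float64(0.1), np.float64(-0.1), np.float64(-0.1)] gap 0.0003
hole scene before/now 21.24 34.24
hole top 27.84 90.24
0.9 [np.float64(71.0), np.float64(56.0)]
0.98 [np.float64(70.0), np.float64(45.0)]
1.06 [np.float64(68.0), np.float64(33.0)]
1.14 [np.float64(56.0), np.float64(25.0)]
1.22 [np.float64(45.0), np.float64(21.0)]
1.3 [np.float64(43.0), np.float64(25.0)]
1.38 [np.float64(60.0), np.float64(55.0)]
1.46 [np.float64(66.0), np.float64(65.0)]
1.54 [np.float64(66.0), np.float64(63.0)]
```

The latch is at about 1.23 rad and the hole now reads as covered from the top. I'll lower beside the knob and push it over toward +y.

Request:
carry_out(
  deltas=[
    [0, 0, 0, 0, 0, 35, 0],
    [0, 0, 0, 0, 0, 35, 0],
    [0, 0, 0, 0, 0, 30, 0],
    [0, 0, 0, 0, -6, 0, 0],
    [0, 0, 0, 0, -6, 0, 0],
    [0, 0, 0, 0, -6, 0, 0],
    [0, 0, 0, 0, -5, 0, 0],
    [0, 0, 0, 0, -5, 0, 0],
    [0, 0, 0, 0, -5, 0, 0],
    [0, 0, 0, 0, 0, 0, 0],
  ],
)

```text
time_s: 17.18
position: [0.5736, -0.1879, 0.1815]
ee_rot: [0.0, 0.993, 0.116, 0.001]
force: [0.5, 0.6, 0.7]
finger_gap: 0.0005
gripper_force: 0.0
```

Request:
carry_out(
  deltas=[
    [0, 0, 0, 0, -5, 0, 0],
    [0, 0, 0, 0, -5, 0, 0],
    [0, 0, 0, 0, -5, 0, 0],
    [0, 0, 0, 0, -5, 0, 0],
    [0, 0, 0, 0, 0, 0, 0],
  ],
)

```text
time_s: 17.6
position: [0.5682, -0.1682, 0.18]
ee_rot: [-0.0, 0.993, 0.116, -0.0]
force: [0.0, 0.2, 0.4]
finger_gap: 0.0005
gripper_force: 0.0
```

```bash
python3 -c "from h import *;rep()"
```

```text
17.6 kiln [-160.3  -82.8  180. ] yaw 13.3 Fk [np.float64(0.1), np.float64(0.2), np.float64(0.4)] gap 0.0005
```

Request:
carry_out(
  deltas=[
    [0, 0, 0, 0, -4, 0, 0],
    [0, 0, 0, 0, -4, 0, 0],
    [0, 0, 0, 0, -3, 0, 0],
    [0, 0, 0, 0, 0, 0, 0],
  ],
)

```text
time_s: 17.93
position: [0.5659, -0.1577, 0.1803]
ee_rot: [-0.0, 0.993, 0.116, 0.0]
force: [-0.2, 0.4, -0.1]
finger_gap: 0.0004
gripper_force: 0.0
```

```bash
cat >> h.py <<'E'
def latch():
    import cv2
    from bench import arm
    a=cv2.cvtColor(arm.read_camera("scene")["img"],cv2.COLOR_RGB2GRAY)
    for al in np.arange(0,1.4,.1):
        o=[int(cv2.getRectSubPix(a,(5,5),proj("s",k2w((x,-.127+.1*np.cos(al),.14+.1*np.sin(al)),K))).mean()) for x in(-.175,-.168,-.16,-.152)]
        print(al.round(2),o,end="; ")
E
python3 -c "from h import *;rep();latch()"
```

```text
17.93 kiln [-160.1  -72.   180.3] yaw 13.29 Fk [np.float64(-0.1), np.float64(0.4), np.float64(-0.1)] gap 0.0004
0.0 [78, 55, 59, 80]; 0.1 [68, 47, 69, 79]; 0.2 [54, 52, 67, 75]; 0.3 [47, 58, 51, 77]; 0.4 [50, 51, 45, 81]; 0.5 [56, 34, 56, 84]; 0.6 [53, 26, 70, 87]; 0.7 [40, 38, 79, 87]; 0.8 [30, 58, 85, 78]; 0.9 [40, 75, 91, 65]; 1.0 [64, 86, 90, 62]; 1.1 [78, 91, 85, 70]; 1.2 [86, 89, 79, 75]; 1.3 [77, 78, 78, 83];
```

The knob has left 1.2 and is now near 0.7 rad. I'll rise, move over its top and press down along the arc.

Request:
carry_out(
  deltas=[
    [0, 0, 0, 0, 8, 0, 0],
    [0, 0, 0, 0, 0, -22, 0],
    [0, 0, 0, 0, 0, -22, 0],
    [0, 0, 0, 0, -15, 0, 0],
    [0, 0, 0, 0, -15, 0, 0],
    [0, 0, 0, 0, 0, 12, 0],
    [0, 0, 0, 0, 0, 12, 0],
    [0, 0, 0, 0, 0, 8, 0],
    [0, 0, 0, 0, -2, 4, 0],
    [0, 0, 0, 0, -3, 4, 0],
  ],
)

```text
time_s: 18.82
position: [0.5589, -0.1315, 0.1818]
ee_rot: [-0.001, 0.993, 0.116, -0.001]
force: [-0.5, 0.9, 1.7]
finger_gap: 0.0002
gripper_force: 1.2
```

Request:
carry_out(
  deltas=[
    [0, 0, 0, 0, -3, 4, 0],
    [0, 0, 0, 0, -3, 4, 0],
    [0, 0, 0, 0, -2, 4, 0],
    [0, 0, 0, 0, -2, 4, 0],
    [0, 0, 0, 0, -2, 4, 0],
    [0, 0, 0, 0, -2, 4, 0],
    [0, 0, 0, 0, -2, 4, 0],
    [0, 0, 0, 0, -1, 4, 0],
    [0, 0, 0, 0, 0, 0, 0],
  ],
)

```text
time_s: 19.57
position: [0.5555, -0.1154, 0.151]
ee_rot: [-0.0, 0.993, 0.116, -0.0]
force: [-0.2, -0.3, 0.6]
finger_gap: 0.0004
gripper_force: 0.0
```

```bash
python3 -c "from h import *;rep();latch()"
```

```text
19.57 kiln [-160.5  -28.4  151. ] yaw 13.27 Fk [np.float64(-0.2), np.float64(-0.2), np.float64(0.6)] gap 0.0004
0.0 [86, 57, 59, 78]; 0.1 [66, 36, 50, 56]; 0.2 [43, 19, 22, 25]; 0.3 [23, 19, 28, 33]; 0.4 [21, 46, 52, 54]; 0.5 [38, 66, 67, 66]; 0.6 [60, 75, 73, 73]; 0.7 [71, 73, 71, 80]; 0.8 [67, 67, 66, 87]; 0.9 [50, 53, 63, 100]; 1.0 [27, 30, 67, 114]; 1.1 [29, 36, 78, 113]; 1.2 [60, 63, 92, 99]; 1.3 [67, 67, 104, 84];
```

Knob at about 0.27 rad, following the finger. I'll press on down to level.

Request:
carry_out(
  deltas=[
    [0, 0, 0, 0, 0, 4, 0],
    [0, 0, 0, 0, 0, 4, 0],
    [0, 0, 0, 0, 0, 4, 0],
    [0, 0, 0, 0, 0, 4, 0],
    [0, 0, 0, 0, 0, 4, 0],
    [0, 0, 0, 0, 0, 3, 0],
    [0, 0, 0, 0, 0, 0, 0],
  ],
)

```text
time_s: 20.2
position: [0.5554, -0.1156, 0.1281]
ee_rot: [-0.0, 0.993, 0.115, -0.001]
force: [-0.5, 0.1, -0.9]
finger_gap: 0.0006
gripper_force: 0.0
```

Request:
carry_out(
  deltas=[
    [0, 0, 0, 0, 0, 2, 0],
    [0, 0, 0, 0, 0, 2, 0],
    [0, 0, 0, 0, 0, 2, 0],
    [0, 0, 0, 0, 0, 0, 0],
  ],
)

```text
time_s: 20.53
position: [0.5561, -0.1157, 0.1237]
ee_rot: [0.0, 0.993, 0.116, 0.0]
force: [-1.3, 1.6, 2.7]
finger_gap: 0.0005
gripper_force: 1.2
```

```bash
python3 -c "from h import *;rep();latch()"
```

```text
20.53 kiln [-160.   -29.   123.7] yaw 13.27 Fk [np.float64(-0.9), np.float64(1.9), np.float64(2.7)] gap 0.0005
0.0 [39, 29, 55, 67]; 0.1 [32, 67, 86, 78]; 0.2 [49, 83, 86, 72]; 0.3 [63, 85, 80, 48]; 0.4 [72, 84, 58, 29]; 0.5 [79, 80, 36, 28]; 0.6 [83, 66, 27, 29]; 0.7 [82, 48, 28, 30]; 0.8 [76, 34, 28, 30]; 0.9 [67, 33, 30, 30]; 1.0 [65, 46, 45, 45]; 1.1 [71, 70, 73, 74]; 1.2 [74, 83, 84, 84]; 1.3 [69, 90, 91, 75];
```

Request:
carry_out(
  deltas=[
    [0, 0, 0, 0, 0, 2, 0],
    [0, 0, 0, 0, 0, 2, 0],
    [0, 0, 0, 0, 0, 0, 0],
  ],
)

```text
time_s: 20.83
position: [0.5565, -0.1158, 0.123]
ee_rot: [0.0, 0.993, 0.116, 0.0]
force: [-8.5, 3.2, 20.6]
finger_gap: 0.0008
gripper_force: 9.2
```

Request:
carry_out(
  deltas=[
    [0, 0, 0, 0, 0, 2, 0],
    [0, 0, 0, 0, 0, 2, 0],
    [0, 0, 0, 0, 0, 0, 0],
  ],
)

```text
time_s: 21.08
position: [0.5578, -0.1166, 0.1223]
ee_rot: [0.001, 0.993, 0.116, 0.001]
force: [-12.3, 3.0, 30.1]
finger_gap: 0.0005
gripper_force: 13.8
```

That is a firm stop at the level height. I'll withdraw and check.

Request:
carry_out(
  deltas=[
    [0, 0, 0, 0, 0, -12, 0],
    [0, 0, 0, 0, 0, -30, 0],
    [0, 0, 0, 0, 0, -40, 0],
    [0, 0, 0, 0, 0, -40, 0],
    [0, 0, 0, -35, 0, 0, 0],
    [0, 0, 0, -35, 0, 0, 0],
    [0, 0, 0, -35, 0, 0, 0],
    [0, 0, 0, 0, 0, 0, 0],
  ],
)

```text
time_s: 21.75
position: [0.4499, -0.14, 0.2363]
ee_rot: [0.0, 0.993, 0.114, -0.001]
force: [0.4, -0.6, -0.3]
finger_gap: 0.0008
gripper_force: 0.0
```

Run:
```python
from h import *;import cv2;rep();latch()
from bench import arm
a=arm.read_camera("scene")["img"][:,:,::-1];t=arm.read_camera("top")["img"][:,:,::-1];cv2.imwrite("pics/s6.png",a);cv2.imwrite("pics/t6.png",t)
g=lambda i:cv2.cvtColor(i,cv2.COLOR_BGR2GRAY)
a0=cv2.imread("pics/s4full.png",0);t0=cv2.imread("pics/t4full.png",0)
print()
# tab template shift
for n,c,i0,i1 in(("scene","s",a0,g(a)),("top","t",t0,g(t))):
    u,v=[int(round(x)) for x in proj(c,k2w((-.027,.011,.209),K))]
    r=cv2.matchTemplate(i1[v-40:v+60,u-60:u+60],i0[v-6:v+7,u-7:u+8],cv2.TM_CCOEFF_NORMED);_,m,_,l=cv2.minMaxLoc(r)
    du=np.array([l[0]+7+u-60,l[1]+6+v-40])
    ys=np.arange(.03,-.06,-.001);e=[np.linalg.norm(proj(c,k2w((-.027,y,.209),K))-du) for y in ys];print(n,m,du,"tab y",ys[np.argmin(e)],min(e))
# loose things: pixel change around them
for n,c,r in(("bottle",(331,360),22),("tealight",(403,335),16)):
    b=cv2.imread("pics/scene0.png",0)
    A=b[c[1]-r:c[1]+r,c[0]-r:c[0]+r];_,m,_,l=cv2.minMaxLoc(cv2.matchTemplate(g(a)[c[1]-r-10:c[1]+r+10,c[0]-r-10:c[0]+r+10],A,cv2.TM_CCOEFF_NORMED));print(n,m,l)
```

```text
21.75 kiln [-269.   -28.2  236.3] yaw 13.14 Fk [np.float64(0.2), np.float64(-0.7), np.float64(-0.3)] gap 0.0008
0.0 [50, 20, 21, 21]; 0.1 [39, 25, 25, 25]; 0.2 [49, 40, 40, 41]; 0.3 [59, 59, 59, 59]; 0.4 [69, 70, 68, 67]; 0.5 [71, 71, 68, 67]; 0.6 [70, 70, 67, 67]; 0.7 [70, 69, 67, 66]; 0.8 [71, 68, 67, 66]; 0.9 [69, 66, 66, 66]; 1.0 [55, 64, 67, 66]; 1.1 [40, 84, 80, 66]; 1.2 [54, 120, 91, 66]; 1.3 [58, 106, 90, 66]; 
scene 0.9764012694358826 [387 211] tab y -0.02600000000000005 0.6529510344362311
top 0.8985702991485596 [328 193] tab y -0.02600000000000005 0.1597591780248336
bottle 0.9912717938423157 (10, 10)
tealight 0.9995281100273132 (10, 10)
```

The latch reads level, the vent tab sits at the hole centre, and the bottle and tealight are where they were. Handing in.

```bash
python3 -c "from bench import arm;print(arm.sign_off())"
```

```text
the job is handed in; nothing more can be done
None
```

I handed the job in after about 22 s on the robot's clock. The drawer, vent plate and latch arm were each pushed to a firm stop in that order, and the last images showed the vent shut, the latch level, and the bottle and tealight unmoved. I did not check the pliers or the glass in the final images, and sign-off returned no verdict.

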